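# Exchange the jar at the back of the standards rack

## Task

The blue-capped jar at the back of the rack has to be weighed, and the white-capped jar takes its place. First set the red-capped and the green-capped jar aside on the cork mat, then stand the blue-capped jar in the middle of the balance pan and stand the white-capped jar in the rear place of the rack; last, put the red and the green jar back exactly where each of them stood. All jars stand upright in the end; leave the beaker and the crucible alone.

Things in the scene. Friction and masses are not known exactly. Their poses are not given: they have to be found in the camera images.
- red_jar: Red-capped sample jar, an upright cylinder 45 mm in diameter and 63 mm high, about 0.12 kg; the screw cap is fixed and takes up the top 15 mm. Origin at the centre of its underside, z up. At the start it stands in one of the two front places of the rack (left or right changes); it must return to the same one.
- green_jar: Green-capped sample jar, an upright cylinder 45 mm in diameter and 63 mm high, about 0.12 kg; the screw cap is fixed and takes up the top 15 mm. Origin at the centre of its underside, z up. At the start it stands in the other front place of the rack; it must return to the same one.
- blue_jar: Blue-capped sample jar, an upright cylinder 45 mm in diameter and 63 mm high, about 0.12 kg; the screw cap is fixed and takes up the top 15 mm. Origin at the centre of its underside, z up. At the start it stands in the rear place of the rack (another, in the far background, is no part of the job), half behind and between the red and the green jar (about 9 mm of air to each).
- white_jar: White-capped sample jar, an upright cylinder 45 mm in diameter and 63 mm high, about 0.12 kg; the screw cap is fixed and takes up the top 15 mm. Origin at the centre of its underside, z up. At the start it stands by itself on the worktop.
- rack: Aluminium jar rack, fixed: flat plate 90 mm (x) by 150 mm (y), 8 mm thick, with three flat grey circles (no recess) as places for jars. Origin at the centre of the plate's underside, z up, +x to its back. Circle centres: rear x +12, y 0 mm; front x -12, y +48 and -48 mm. The front jars can be gripped front to back (along x), the rear one not.
- rear_place (a point): Centre of the rear place, on the rack plate's upper face, where the centre of a jar's underside belongs. Axes as the rack's. An upright stop (52 mm wide, 5 mm thick, top 41 mm above the plate) begins 27.5 mm behind it (+x), so a jar here can only be gripped side to side (along y), once the front jars are gone.
- mat: Cork mat, fixed: 110 mm (x) by 190 mm (y), 5 mm thick, the side area for the red and the green jar. Origin at the centre of its underside, z up.
- balance: Small white balance, fixed: housing 150 mm (x) by 120 mm (y), 22 mm high, with a round steel pan 90 mm in diameter whose flat top is 30 mm above the worktop. Origin on the worktop below the centre of the pan; the display lies toward -x of the pan.
- beaker: Empty glass beaker, about 60 mm in diameter, 70 mm high, a bystander behind and to the right of the rack. Origin at the centre of its underside.
- crucible: White porcelain crucible, 44 mm in diameter, 36 mm high, a bystander behind and to the left of the rack. Origin at the centre of its underside.
There are look-alikes about, which are no part of the job. There is more than one size of the blue_jar; the one meant has the size given above.

How it is judged:
By the outcome, as a careful person would: the job done as asked, in the order asked, and still so for the second after the job is handed in, with the robot touching nothing.
It also fails if it takes over 136 s, if anything falls off the work surface, if the arm or the gripper's body presses on something with over 40 N, if the wrist force passes 120 N, or if a joint passes its speed limit or range.

## Robot

A 6-joint arm with a two-finger parallel gripper is mounted at the origin on a cart in front of the work surface, level with it; the furniture and walls round the work are solid. World frame = base frame: x ahead of the robot, y to its left, z up, the work surface at z = 0. Lengths are in m, angles in rad, forces in N, time in s.
With the tool pointing down it reaches from about 0.375 to 0.975 m from the base axis. Payload 3.8 kg.
Tool frame: the origin (TCP) lies midway between the tips of the shut fingers; the grasp point (between the pads) lies 19 mm behind it; z points along the fingers, y is the line along which they close (so a half turn about z gives the same grasp; the last joint's range is limited). The gripper opens to 88 mm and grips with 3 to 60 N. Pads are 18 mm wide; open, the fingers measure 123 mm over their backs; the gripper's body (75 mm by 187 mm) begins 45 mm behind the grasp point.
Start: joints at [-1.318, 0.264, 1.604, -0, 1.274, -0.037], TCP at [0.193, -0.647, 0.239] pointing down, gripper open.
Joint ranges: [-2.63, 2.63], [-0.94, 2.18], [0.31, 2.57], [-1.31, 4.45], [0, 2.66], [-2.55, 2.55]. Speed limits (rad/s): [2.57, 2.57, 3.14, 3.14, 3.14, 3.14].

## Interface

Orientations are given as a rotation vector (axis times angle).
In Python, from cell import manip, inverse_kinematics, cams, order gives the robot as it stands. Calls block until the motion is done:
- manip.move_pose(position, orientation): joint-space move of the TCP to a pose.
- manip.move_linear(position, rate=0.15, rot=None): straight line of the TCP; rot=None keeps the orientation; rate is the mean speed in m/s.
- manip.set_joints(angles): joint-space move.
- manip.set_gripper(opening, force=None): finger opening in m; force is the grip in N (None keeps the last); returns when the fingers have stopped.
- manip.dwell(seconds).
- inverse_kinematics(position, orientation): joint angles nearest the present ones, or None.
- manip.state(): the state.
- cams.capture(name): name is "scene" or "top" or "wrist"; returns a dict with "image" (480x640x3 uint8, blue, green, red), "z_map" (480x640 float32, m along the optical axis (not along the pixel's ray), 0 where there is no reading), "intrinsics" (3x3 intrinsics, pixels), "position" and "orientation" of the camera in the world; the wrist camera has in their place "T_tool_cam" (4x4, takes a point from camera to tool coordinates, whose origin is the TCP and whose axes are the flange's). Camera axes: x right, y down, z forward; pixel columns grow to the right and rows downward; lengths in m; the calibration is good to about 2 mm. A picture is of the moment at which its call begins: read the wrist's pose just before it.
A pose or a line that the arm cannot do raises manip.IKError and nothing moves.
- order.close_job(): hands the job in; it is judged then, once.
The state is a dict: "clock": time; "joint_pos": joint angles; "joint_velocities": joint speeds; "tau": joint torques, N m; "tool_pos": TCP position; "tcp_rot": TCP orientation; "contact_force": force on the tool from outside, world axes, zero at the start; "moment": the same for the moment, N m; "gripper_width": finger opening in m; "grasp_force": force on a finger pad.
Only numpy, scipy, OpenCV 4.12 (cv2) and the standard library are available. Lean on these libraries where they do the work, as an engineer would, in place of code of your own. Each camera call takes 0.05 s, during which the arm holds its last target. There are 200 camera calls.

## Working session

There is one attempt and no reset: what is moved stays moved. The work goes in short steps, each a Python script; the robot and the scene stay as the last script left them, time stands still between calls to the robot, and variables do not carry over. Pictures are saved under pics/ and viewed, at most 14 in all, crops included, and the job is handed in when it is done.

```bash
ls; mkdir -p pics; python3 - <<'E'
from cell import manip,cams
import cv2,numpy as np,pickle
d={}
for n in("scene","top"):
    c=cams.capture(n);cv2.imwrite(f"pics/{n}0.png",c["image"]);d[n]=c
    print(n,c["intrinsics"].tolist(),c["position"],c["orientation"])
pickle.dump(d,open("c0.pkl","wb"))
print(manip.state())
E
```

```text
pics
scene [[522.2509723917249, 0.0, 323.66440640841716], [0.0, 522.2509723917249, 240.93269411339446], [0.0, 0.0, 1.0]] [0.17365336 0.558228   0.75460497] [-0.87203648  2.54624176 -1.03734809]
top [[600.0354394956962, 0.0, 318.6960311494098], [0.0, 600.0354394956962, 240.18177358087874], [0.0, 0.0, 1.0]] [ 0.30881495 -0.00482094  1.44969943] [-2.09723382  2.13890694 -0.19858494]
{'clock': 0.1, 'joint_pos': array([-1.31791833e+00,  2.64651573e-01,  1.60520799e+00,  5.90033115e-07,
        1.27372459e+00, -3.68512972e-02]), 'joint_velocities': array([-0.00207326, -0.00031529, -0.00477819,  0.00091825, -0.0007759 ,
        0.00099058]), 'tau': array([ 2.53963181e-04, -5.03618073e+01, -3.58070040e+01,  7.30885332e-02,
        2.34283641e-02, -6.54365522e-05]), 'tool_pos': array([ 0.19271312, -0.64624089,  0.23754611]), 'tcp_rot': array([-3.10672670e+00, -4.53229499e-01,  3.36142908e-04]), 'contact_force': array([-0.49819869,  0.17995691, -0.68503633]), 'moment': array([0.01868178, 0.0092679 , 0.05042353]), 'grasp_force': 0.0, 'gripper_width': 0.08821643082287482}
```

View pics/scene0.png

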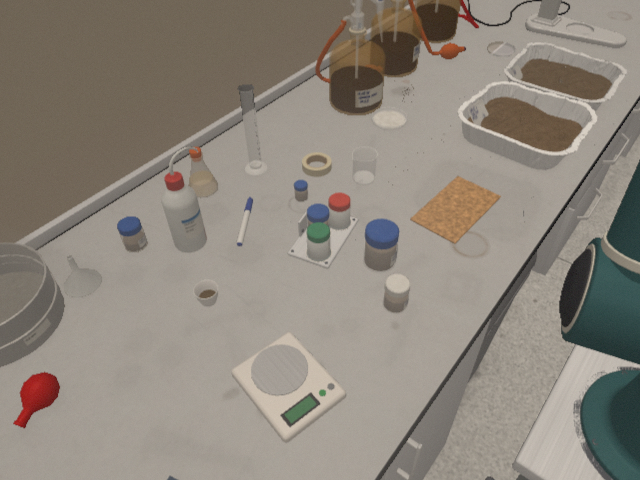

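View pics/top0.png

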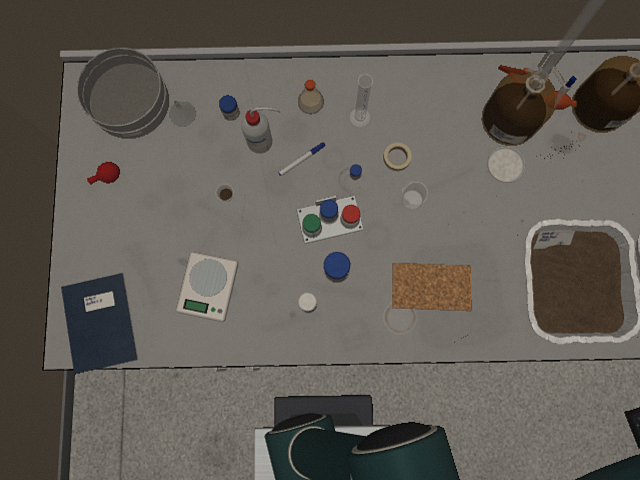

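The scene view shows green (318,235), red (339,205), blue between and behind them, the large blue look-alike (381,245), white (397,290) and the balance (288,385). In the top view the rack is at (330,219), the white jar (307,302), the mat (432,287) and the pan (208,278).

```bash
cat > h.py <<'E'
import numpy as np,cv2,pickle
from scipy.spatial.transform import Rotation as R
def cloud(c,T=None):
    K=c["intrinsics"];z=c["z_map"].astype(float);v,u=np.indices(z.shape)
    p=np.stack([(u-K[0,2])/K[0,0]*z,(v-K[1,2])/K[1,1]*z,z],-1)
    if T is None:
        T=np.eye(4);T[:3,:3]=R.from_rotvec(c["orientation"]).as_matrix();T[:3,3]=c["position"]
    return p@T[:3,:3].T+T[:3,3]
E
python3 - <<'E'
from h import *
d=pickle.load(open("c0.pkl","rb"));c=d["top"];P=cloud(c)
im=c["image"]
def blob(name,u,v,r,lo,hi):
    m=np.zeros(P.shape[:2],bool);m[v-r:v+r+1,u-r:u+r+1]=1
    m&=(P[...,2]>lo)&(P[...,2]<hi)&(c["z_map"]>0)
    q=P[m];cnt=np.argwhere(m)[:,::-1].astype(np.float32)
    print(name,len(q),"med",np.median(q,0).round(4),"ext",np.ptp(q,axis=0).round(4),"ctr",((q.max(0)+q.min(0))/2).round(4), cv2.minAreaRect(q[:,:2].astype(np.float32)))
for n,u,v,r,lo,hi in[("green",312,224,12,.055,.085),("blue",329,210,12,.055,.085),("red",351,214,12,.055,.085),("white",307,302,13,.05,.08),("bigblue",337,265,18,.05,.15),("pan",208,278,24,.026,.04),("bal",208,287,45,.012,.04),("mat",432,287,46,.003,.008),("rackplate",330,219,40,.005,.012),("beaker",414,195,18,.03,.1),("crucible",226,193,14,.02,.06)]:
    try: blob(n,u,v,r,lo,hi)
    except Exception as e: print(n,e)
for u,v in[(250,330),(380,330),(300,185),(435,290),(208,278),(304,232)]: print(u,v,P[v,u].round(4))
cv2.imwrite("pics/crop1.png",cv2.resize(im[185:250,280:380],None,fx=8,fy=8,interpolation=cv2.INTER_CUBIC))
E
```

```text
green 304 med [0.6194 0.015  0.0703] ext [0.0489 0.0524 0.0243] ctr [0.6215 0.0122 0.0677] ((0.6261545419692993, 0.013318665325641632), (0.04172656312584877, 0.058870911598205566), 62.45900344848633)
blue 302 med [ 0.6504 -0.0235  0.0703] ext [0.0551 0.0575 0.0251] ctr [ 0.6481 -0.0258  0.0677] ((0.6510916948318481, -0.01850459724664688), (0.045366071164608, 0.06142280623316765), 20.48539924621582)
red 281 med [ 0.6384 -0.0758  0.0702] ext [0.0427 0.0423 0.0237] ctr [ 0.64   -0.0756  0.067 ] ((0.6400349736213684, -0.0755981057882309), (0.0422142893075943, 0.04272310808300972), 89.61446380615234)
white 281 med [0.4342 0.0296 0.0625] ext [0.0425 0.0418 0.0219] ctr [0.4345 0.0297 0.0618] ((0.43434640765190125, 0.029722556471824646), (0.04199545830488205, 0.042013224214315414), 87.85569763183594)
bigblue 623 med [ 0.5125 -0.0392  0.0886] ext [0.0626 0.0607 0.045 ] ctr [ 0.5142 -0.0392  0.0737] ((0.5141665935516357, -0.03903062641620636), (0.06253048777580261, 0.060578249394893646), 1.400388479232788)
pan 1037 med [0.4985 0.2669 0.0299] ext [0.1152 0.112  0.0136] ctr [0.4997 0.2675 0.0328
[... 618 characters left out ...]
7416610718, -0.02914372831583023), (0.19903485476970673, 0.20259615778923035), 88.92964172363281)
beaker 278 med [ 0.6946 -0.2335  0.0567] ext [0.0561 0.0605 0.0463] ctr [ 0.6863 -0.23    0.0533] ((0.6871248483657837, -0.2329523265361786), (0.05492047220468521, 0.05555657669901848), 33.79873275756836)
crucible 116 med [0.7148 0.2307 0.0297] ext [0.047  0.0432 0.0216] ctr [0.7078 0.2277 0.0308] ((0.707990825176239, 0.22956633567810059), (0.04385913163423538, 0.04340950399637222), 58.32596206665039)
250 330 [ 0.3753  0.1688 -0.0011]
380 330 [ 0.3694 -0.1426 -0.0034]
300 185 [ 0.7345  0.0445 -0.0058]
435 290 [ 0.4622 -0.2783  0.0028]
208 278 [0.4985 0.2654 0.0309]
304 232 [0.6066 0.0352 0.027 ]
```

View pics/crop1.png

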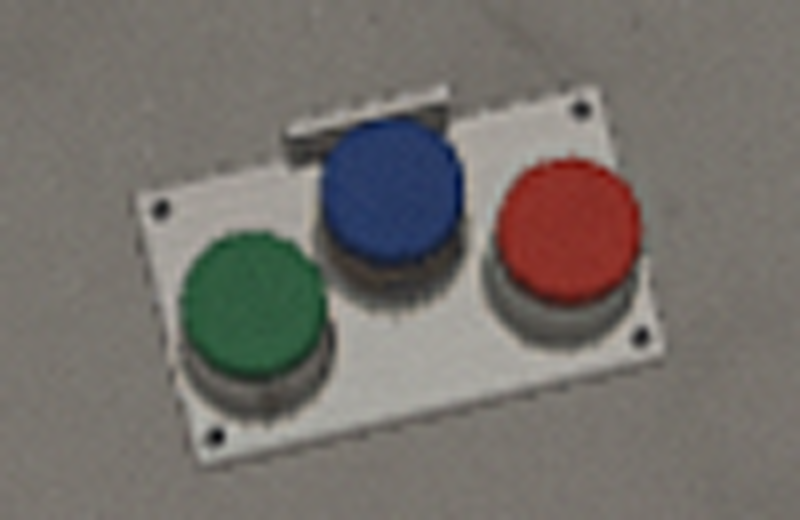

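The crop shows cap centres green (254,303), blue (392,190), red (569,230), with rack corners (137,192), (598,88), (663,352), (203,462). So green is front-left and red is front-right. Next I convert these, then go to a hover for a wrist view.

```bash
cat >> h.py <<'E'
def ray(c,u,v,h,T=None):
    if T is None:
        T=np.eye(4);T[:3,:3]=R.from_rotvec(c["orientation"]).as_matrix();T[:3,3]=c["position"]
    d=T[:3,:3]@np.linalg.inv(c["intrinsics"])@[u,v,1.];return (T[:3,3]+d*(h-T[2,3])/d[2])[:2]
def ori(a):   # tool down, closing axis at angle a in the xy plane
    y=np.array([np.cos(a),np.sin(a),0]);z=np.array([0,0,-1.])
    return R.from_matrix(np.stack([np.cross(y,z),y,z],1)).as_rotvec()
def best(p,a):  # half turn with the least joint travel
    from cell import manip,inverse_kinematics as ik
    q0=manip.state()["joint_pos"];o=[]
    for k in(-1,0,1):
        q=ik(p,ori(a+k*np.pi))
        if q is not None:o.append((np.abs(q-q0).max(),tuple(q),a+k*np.pi))
    return min(o)[2]
def wcap():
    from cell import manip,cams
    s=manip.state();T=np.eye(4);T[:3,:3]=R.from_rotvec(s["tcp_rot"]).as_matrix();T[:3,3]=s["tool_pos"]
    c=cams.capture("wrist");return c,T@c["T_tool_cam"]
E
python3 - <<'E'
from h import *
from cell import manip
c=pickle.load(open("c0.pkl","rb"))["top"]
f=lambda u,v:(u/8+280-.44,v/8+185-.44)
for n,u,v,h in[("g",254,303,.071),("b",392,190,.071),("r",569,230,.071)]:print(n,ray(c,*f(u,v),h).round(4))
cs=np.array([ray(c,*f(u,v),.008) for u,v in[(137,192),(598,88),(663,352),(203,462)]])
print(cs.round(4),cs.mean(0),[np.linalg.norm(cs[i]-cs[i-1]).round(4) for i in range(4)])
e=cs[0]-cs[1]+cs[3]-cs[2];yaw=np.arctan2(-e[0],e[1]);print("yaw",yaw)
m=cs.mean(0)
p=[m[0]-.02,m[1],.26];a=best(p,yaw);print(a)
manip.move_pose(p,ori(a))
w,T=wcap();cv2.imwrite("pics/w1.png",w["image"]);pickle.dump((w,T),open("w1.pkl","wb"))
print(T.round(3),manip.state()["clock"],w["intrinsics"])
E
```

```text
g [0.62   0.0164]
b [ 0.6534 -0.0249]
r [ 0.6402 -0.0769]
[[ 0.6702  0.053 ]
 [ 0.7004 -0.0905]
 [ 0.6163 -0.1079]
 [ 0.5848  0.0338]] [ 0.64289092 -0.0279002 ] [np.float64(0.0875), np.float64(0.1466), np.float64(0.0859), np.float64(0.1452)]
yaw 0.21323158215981952
0.21323158215981952
[[ 0.978  0.202  0.059  0.607]
 [ 0.21  -0.938 -0.274  0.041]
 [-0.     0.281 -0.96   0.406]
 [ 0.     0.     0.     1.   ]] 2.8167 [[344.5688781    0.         320.5237197 ]
 [  0.         344.5688781  239.83993873]
 [  0.           0.           1.        ]]
```

View pics/w1.png

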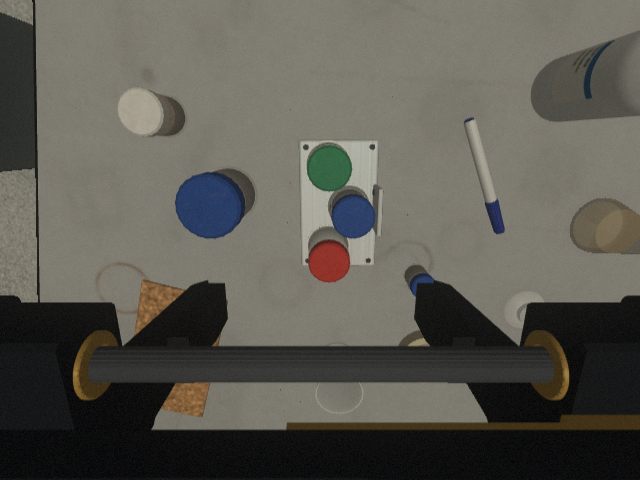

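The wrist view shows cap centres green (329,168), blue (353,216), red (329,261), white (141,112), rack corners (300,141), (378,141), (374,266), (303,265), and the stop at (379,210).

```bash
python3 - <<'E'
from h import *
w,T=pickle.load(open("w1.pkl","rb"));P=cloud(w,T);hsv=cv2.cvtColor(w["image"],cv2.COLOR_BGR2HSV)
def cap(n,u,v,zt,r=26):
    h0=hsv[v,u].astype(int);m=np.zeros(P.shape[:2],bool);m[v-r:v+r,u-r:u+r]=1
    m&=(abs(P[...,2]-zt)<.006)&(w["z_map"]>0)
    if n!="w": m&=(abs(hsv[...,0].astype(int)-h0[0])<12)&(hsv[...,1]>80)
    n_,l,s,ce=cv2.connectedComponentsWithStats(m.astype(np.uint8));k=1+s[1:,4].argmax()
    (x,y),rad=cv2.minEnclosingCircle(np.argwhere(l==k)[:,::-1].astype(np.float32))
    print(n,"px",ce[k].round(1),(x,y,rad),"z",np.median(P[l==k][:,2]).round(4),"world",ray(w,*ce[k],zt,T).round(4),ray(w,x,y,zt,T).round(4))
for a in[("g",329,168,.071),("b",353,216,.071),("r",329,261,.071),("w",141,112,.063)]:cap(*a)
cs=np.array([ray(w,u,v,.008,T) for u,v in[(300.5,141),(378,141),(374.5,266),(302.5,265)]])
print(cs.round(4),cs.mean(0),[np.linalg.norm(cs[i]-cs[i-1]).round(4) for i in range(4)])
e=cs[0]-cs[3]+cs[1]-cs[2];print("yaw",np.arctan2(-e[0],e[1]))
# bench-view details from the top camera: pan ellipse and mat
c=pickle.load(open("c0.pkl","rb"))["top"];P=cloud(c)
im=c["image"];h=cv2.cvtColor(im,cv2.COLOR_BGR2HSV)
m=((h[...,0]>5)&(h[...,0]<20)&(h[...,1]>90)).astype(np.uint8);m[:, :385]=0;m[:,480:]=0;m[:255]=0;m[320:]=0
r=cv2.minAreaRect(np.argwhere(m)[:,::-1].astype(np.float32));b=[ray(c,u,v,.005).round(4) for u,v in cv2.boxPoints(r)];print("mat",r,b,np.mean(b,0))
cv2.imwrite("pics/bal.png",cv2.resize(im[245:325,168:248],None,fx=7,fy=7,interpolation=cv2.INTER_CUBIC))
E
```

```text
g px [329. 168.] (329.0317687988281, 167.95132446289062, 22.615642547607422) z 0.071 world [0.6201 0.0167] [0.6202 0.0168]
b px [352.9 216.2] (352.7812805175781, 216.1537322998047, 21.76521873474121) z 0.071 world [ 0.6535 -0.0242] [ 0.6534 -0.0242]
r px [328.8 261.4] (328.8475036621094, 261.40069580078125, 20.915983200073242) z 0.0709 world [ 0.6404 -0.0757] [ 0.6405 -0.0757]
w px [140.7 111.2] (141.41603088378906, 110.68701934814453, 26.264392852783203) z 0.0629 world [0.437 0.03 ] [0.4376 0.0306]
[[ 0.5853  0.0343]
 [ 0.6695  0.0523]
 [ 0.7031 -0.0917]
 [ 0.6162 -0.109 ]] [ 0.64353584 -0.02853221] [np.float64(0.1466), np.float64(0.0861), np.float64(0.1479), np.float64(0.0886)]
yaw 0.2208145805711055
mat ((431.2499694824219, 286.37738037109375), (79.22662353515625, 45.04341125488281), 2.1610796451568604) [array([ 0.4222, -0.1698]), array([ 0.5313, -0.1785]), array([ 0.5201, -0.3702]), array([ 0.4114, -0.3588])] [ 0.47125  -0.269325]
```

View pics/bal.png

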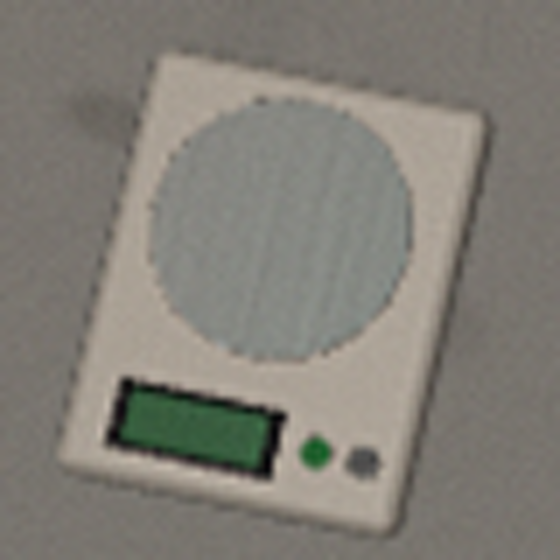

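Both views agree within about 1 mm (green .620/.017, blue .6535/-.0242, red .6404/-.0757, rack yaw about 0.216). The pan centre is at crop (281,230), radius about 133. Starting with red.

```bash
cat >> h.py <<'E'
YAW=.216;MA=-.058
RED=(.6404,-.0760);GRN=(.6201,.0167);REAR=(.6535,-.0244)
M=np.array([.4712,-.2693]);my=np.array([-np.sin(MA),np.cos(MA)])
MR=tuple(M-.047*my);MG=tuple(M+.047*my);UP=.20;G=.025
def go(xy,a,z=UP):
    from cell import manip
    p=[*xy,z];a=best(p,a);manip.move_pose(p,ori(a));return a
def pick(xy,a,base,op=.072):
    from cell import manip
    manip.set_gripper(op);go(xy,a)
    manip.move_linear([*xy,base+G+.035],.3);manip.move_linear([*xy,base+G],.12)
    manip.set_gripper(.03,25);s=manip.state()
    print("grip",round(s["gripper_width"],4),round(s["grasp_force"],1),s["contact_force"].round(1))
    manip.move_linear([*xy,UP],.25);s=manip.state();print("lift",round(s["gripper_width"],4),s["contact_force"].round(1),s["tool_pos"].round(4),"t",s["clock"])
def place(xy,a,base,op=.072):
    from cell import manip
    go(xy,a);manip.move_linear([*xy,base+G+.03],.25);manip.move_linear([*xy,base+G+.0007],.06)
    s=manip.state();print("down",s["contact_force"].round(1),s["tool_pos"].round(4))
    manip.set_gripper(op);manip.move_linear([*xy,base+G+.04],.15);manip.move_linear([*xy,UP],.35);print("t",manip.state()["clock"])
E
python3 - <<'E'
from h import *
c=pickle.load(open("c0.pkl","rb"))["top"]
f=lambda u,v:ray(c,168-.43+u/7,245-.43+v/7,.03)
print("pan",f(281,230),np.linalg.norm(f(148,230)-f(414,230)),np.linalg.norm(f(281,97)-f(281,363)))
pick(RED,YAW,.008)
place(MR,MA,.005)
w,T=wcap();cv2.imwrite("pics/w2.png",w["image"])
E
```

```text
pan [0.50000831 0.26631957] 0.09074459961330202 0.09128305423170338
grip 0.0442 25.0 [ 0.9 -0.2  2.9]
lift 0.0443 [-0.   0.4 -2.3] [ 0.6391 -0.0758  0.198 ] t 6.05
down [-1.5  0.8  3.8] [ 0.468  -0.316   0.0305]
t 10.05
```

View pics/w2.png

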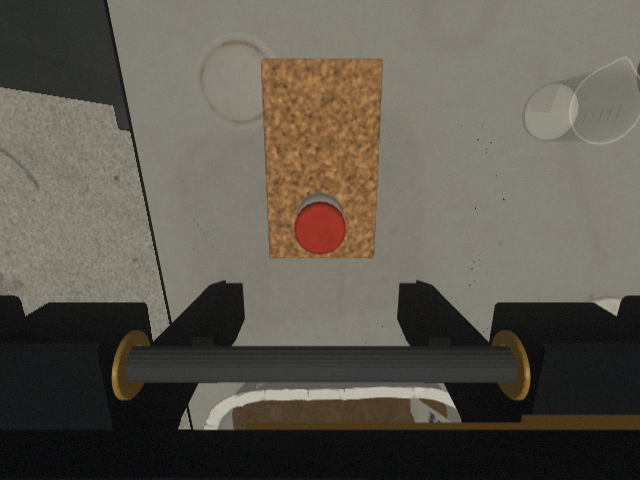

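Red stands upright inside the mat outline at pixel (320,228). Next are green, blue and white.

```bash
cat >> h.py <<'E'
PAN=(.4998,.2668);WH=(.4366,.0299)
E
python3 - <<'E'
from h import *
pick(GRN,YAW,.008); place(MG,MA,.005)
pick(REAR,YAW+np.pi/2,.008); place(PAN,np.pi/2-.1,.030)
w,T=wcap();cv2.imwrite("pics/w3.png",w["image"]);pickle.dump((w,T),open("w3.pkl","wb"))
E
```

```text
grip 0.0438 25.0 [-0.1 -0.6  2.9]
lift 0.044 [ 0.4  0.4 -1.2] [0.6189 0.0167 0.1981] t 14.0667
down [-1.7  1.   3.5] [ 0.4734 -0.2222  0.0305]
t 18.0167
grip 0.044 25.0 [-0.2 -0.3  3. ]
lift 0.0438 [-0.6  0.1 -0.5] [ 0.6523 -0.0243  0.1981] t 21.9083
down [-2.4 -0.3  2.6] [0.4994 0.2666 0.0555]
t 25.85
```

View pics/w3.png

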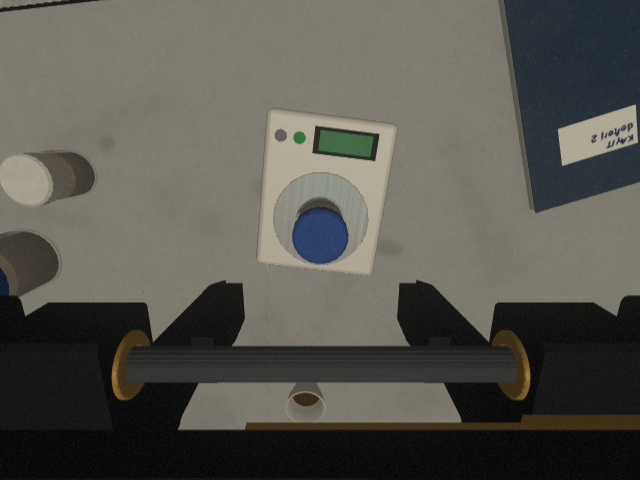

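Blue stands on the pan: its cap is at (320,235) and the pan circle is centred near (321,218). I check the centring numerically and go on with white.

```bash
python3 - <<'E'
from h import *
from cell import manip
w,T=pickle.load(open("w3.pkl","rb"));print("cap",ray(w,320,235.5,.093,T),"pan",ray(w,321,218,.03,T),[ray(w,u,v,.03,T).round(4) for u,v in((274,218),(368,218),(321,172),(321,263))])
pick(WH,.85,0); place(REAR,YAW+np.pi/2,.008)
p=(.623,-.028);go(p,YAW,.26)
w,T=wcap();cv2.imwrite("pics/w4.png",w["image"]);pickle.dump((w,T),open("w4.pkl","wb"));print(manip.state()["clock"])
E
```

```text
cap [0.49779881 0.2658986 ] pan [0.49841378 0.26673333] [array([0.494 , 0.2228]), array([0.5028, 0.3107]), array([0.456, 0.271]), array([0.5432, 0.2622])]
grip 0.0437 25.0 [-1.4 -0.8  5.6]
lift 0.0433 [-0.2 -0.8 -1.6] [0.4354 0.0299 0.1983] t 29.525
down [-2.2  0.6  3. ] [ 0.653  -0.0244  0.0334]
t 33.3417
34.7833
```

View pics/w4.png

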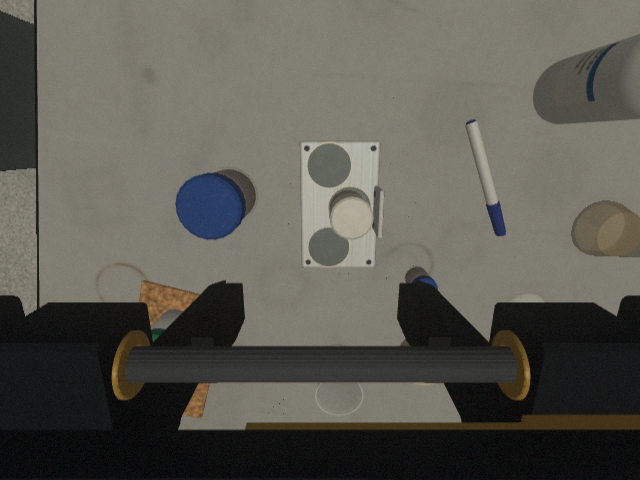

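White stands in the rear place with its cap at (351,216). The free front circles are at (329,165) and (329,246). I measure them and put red and green back.

```bash
python3 - <<'E'
from h import *
w,T=pickle.load(open("w4.pkl","rb"));P=cloud(w,T)
m=(abs(P[...,2]-.071)<.005);m[:180]=0;m[250:]=0;m[:,:315]=0;m[:,:][:,385:]=0
n,l,s,ce=cv2.connectedComponentsWithStats(m.astype(np.uint8));k=1+s[1:,4].argmax()
print("white",ce[k],ray(w,*ce[k],.071,T).round(4),"want",REAR)
for u,v in((329,165.5),(329,246.5)):print("circle",ray(w,u,v,.008,T).round(4))
print(GRN,RED)
pick(MR,MA,.005); place(RED,YAW,.008)
pick(MG,MA,.005); place(GRN,YAW,.008)
go((.623,-.028),YAW,.26)
w,T=wcap();cv2.imwrite("pics/w5.png",w["image"]);pickle.dump((w,T),open("w5.pkl","wb"))
from cell import cams;cv2.imwrite("pics/s5.png",cams.capture("scene")["image"])
P=cloud(w,T);hsv=cv2.cvtColor(w["image"],cv2.COLOR_BGR2HSV)
for nme,u,v in(("g",329,168),("w",351,216),("r",329,261)):
    m=np.zeros(P.shape[:2],bool);m[v-26:v+26,u-26:u+26]=1;m&=abs(P[...,2]-.071)<.006
    m&=(hsv[...,1]<80) if nme=="w" else (abs(hsv[...,0].astype(int)-int(hsv[v,u,0]))<12)&(hsv[...,1]>80)
    n,l,s,ce=cv2.connectedComponentsWithStats(m.astype(np.uint8));k=1+s[1:,4].argmax();print(nme,ce[k].round(1),s[k,4],ray(w,*ce[k],.071,T).round(4))
E
```

```text
white [351.18601494 217.32790224] [ 0.6509 -0.0242] want (0.6535, -0.0244)
circle [0.6206 0.016 ]
circle [ 0.6418 -0.0772]
(0.6201, 0.0167) (0.6404, -0.076)
grip 0.0441 25.0 [-1.   0.7  4.2]
lift 0.0442 [ 0.6 -0.8 -2.1] [ 0.4675 -0.3155  0.1982] t 38.6667
down [-2.1 -0.5  3.1] [ 0.6399 -0.0758  0.0335]
t 42.65
grip 0.0439 25.0 [-0.9  0.8  4.5]
lift 0.0438 [-0.7  0.5 -0.8] [ 0.4729 -0.2218  0.1983] t 46.1667
down [-2.6  0.1  2.8] [0.6195 0.0168 0.0334]
t 50.1
g [327.9 168.1] 1583 [0.6182 0.017 ]
w [351.  216.5] 1471 [ 0.6508 -0.0241]
r [327.4 261.5] 1340 [ 0.6383 -0.0751]
```

View pics/w5.png

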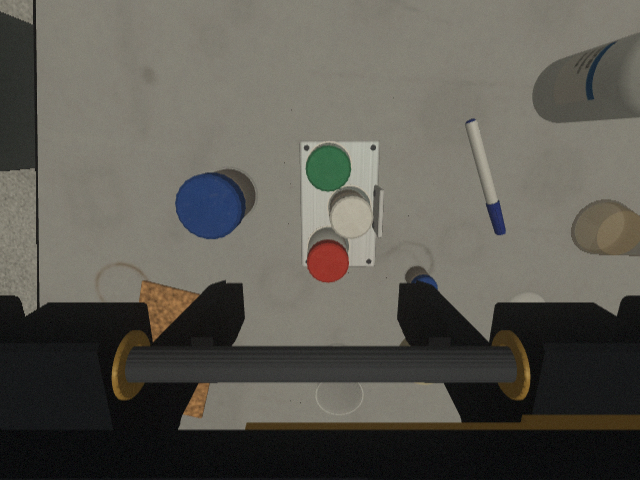

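View pics/s5.png

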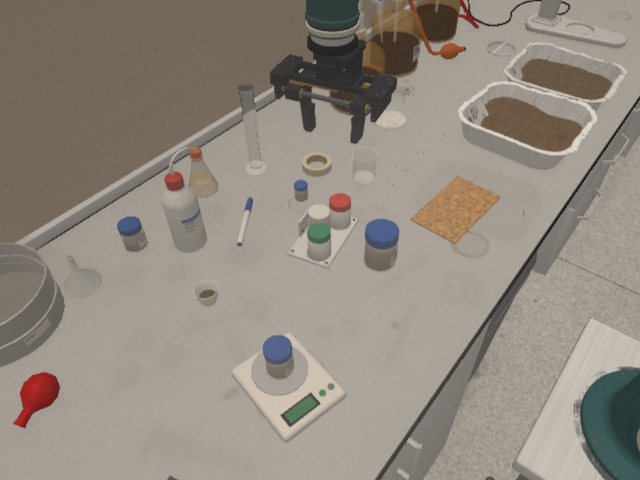

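All jars are upright. The gripper has drifted red and green about 2–3 mm toward the front compared with where they first stood. There is ample time, so I nudge both back.

```bash
python3 - <<'E'
from h import *
from cell import manip
def nudge(xy,d):
    b=.008;n=(xy[0]+d[0],xy[1]+d[1])
    go(xy,YAW);manip.move_linear([*xy,b+G+.035],.3);manip.move_linear([*xy,b+G],.1);manip.set_gripper(.03,20)
    manip.move_linear([*xy,b+G+.006],.06);manip.move_linear([*n,b+G+.006],.03);manip.dwell(.3);manip.move_linear([*n,b+G+.0005],.04);manip.dwell(.3)
    print(manip.state()["tool_pos"].round(4));manip.set_gripper(.072);manip.move_linear([*n,b+G+.04],.15);manip.move_linear([*n,UP],.35)
manip.set_gripper(.072);nudge(RED,(.0024,-.0010));nudge(GRN,(.0021,-.0004))
go((.623,-.028),YAW,.26);manip.dwell(.3)
w,T=wcap();cv2.imwrite("pics/w6.png",w["image"])
P=cloud(w,T);hsv=cv2.cvtColor(w["image"],cv2.COLOR_BGR2HSV)
for nme,u,v in(("g",329,168),("w",351,216),("r",329,261)):
    m=np.zeros(P.shape[:2],bool);m[v-26:v+26,u-26:u+26]=1;m&=abs(P[...,2]-.071)<.006
    m&=(hsv[...,1]<80) if nme=="w" else (abs(hsv[...,0].astype(int)-int(hsv[v,u,0]))<12)&(hsv[...,1]>80)
    n,l,s,ce=cv2.connectedComponentsWithStats(m.astype(np.uint8));k=1+s[1:,4].argmax();print(nme,ce[k].round(1),s[k,4],ray(w,*ce[k],.071,T).round(4))
print(manip.state()["clock"])
E
```

```text
[ 0.6428 -0.077   0.0335]
[0.6222 0.0163 0.0335]
g [331.  170.4] 1577 [0.6207 0.0168]
w [351.5 218. ] 1480 [ 0.6508 -0.024 ]
r [330.3 264.3] 1333 [ 0.6411 -0.0759]
61.525
```

View pics/w6.png

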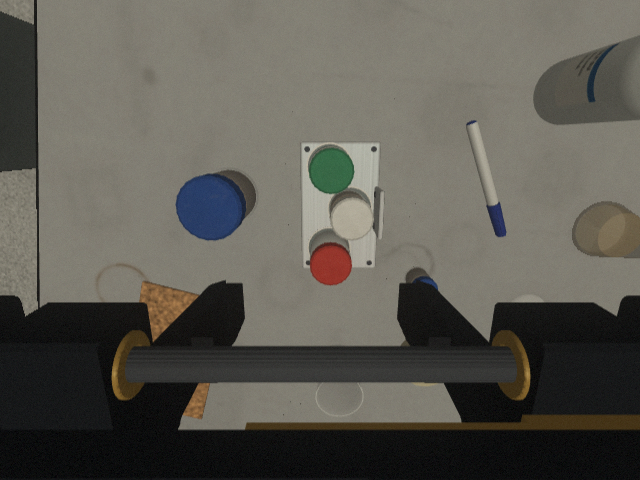

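Green (331,170) and red (330,264) are now within 1 mm of their first positions and stand upright. White (351,217) is upright in the rear place, so I hand the job in.

```bash
python3 -c "
from cell import order;print(order.close_job())"
```

```text
the job is handed in; nothing more can be done
None
```

The job is handed in after about 62 s: blue stands within about 1 mm of the pan centre, white is in the rear place about 3 mm short of its centre, and red and green are back within about 1 mm of where they first stood, all upright.

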